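# Put the luthier's sanding tools back on their shadow boards

## Robot

A 6-joint arm with a two-finger parallel gripper is mounted at the origin on the work surface. World frame = base frame: x ahead of the robot, y to its left, z up, the work surface at z = 0. Lengths are in m, angles in rad, forces in N, time in s.
With the tool pointing down it reaches from about 0.375 to 0.9 m from the base axis. Payload 3.1 kg.
Tool frame: the origin (TCP) lies at the very end of the fingers, on their centre line; the grasp point (between the pads) lies 19 mm behind it; z points along the fingers, y is the direction in which the jaws open and shut (so a half turn about z gives the same grasp; the last joint's range is limited). The gripper opens to 85 mm and grips with 20 to 120 N. Pads are 22 mm wide; open, the fingers measure 114 mm over their backs; the gripper's body (76 mm by 85 mm) begins 54 mm behind the grasp point. The pads swing forward as they close: fully open they stand 13 mm farther back than shut.
Start: joints at [1.125, 0.527, 1.433, -0, 1.181, -0.178], TCP at [0.165, 0.603, 0.231] pointing down, gripper open.
Joint ranges: [-3.08, 3.08], [-0.75, 2.2], [0.22, 2.44], [-1.43, 4.57], [0, 2.65], [-2.85, 2.85]. Speed limits (rad/s): [2.79, 2.79, 3.14, 3.14, 3.14, 3.14].

## Interface

Orientations are given as a unit quaternion [x, y, z, w].
In Python, from station import manip gives the robot as it stands. The module is installed in compiled form; this text tells all that it offers.
- The arm moves only by the tool send_rows, never from a script. Its argument "commands" is a list of rows, each an object with "delta_pos": the shift along the world's x, y, z in cm, a list of three; "yaw": the turn about the world's z in rad. A call has 1 to 10 rows; each row shifts and turns the pose as measured when the row begins; what a row does not reach is not made up. A row lasts 1/8 s, in which the tool goes at most 62.5 mm and 10.7 degrees, less where a joint would pass 70% of its speed; a pose out of reach is approached as far as the arm can. A call is refused whole if a number of a shift passes 6.25 or a number of a turn 0.188, either way. A call with a gripper value outside its range is refused whole. "grip" is the closure, from -1 (fully open) to 1 (shut), set as the call begins (left out, the last holds). The fingers move at their own pace and stop on an object; "force" is the grip in N (left out, the last holds). Time passes only in rows, so rows that do not move let the fingers close. It gives the time, the measured TCP pose, the force and the opening at its end, in the units of the state.
- manip.sense(): the state, without advancing time (a new reading comes with each control period).
- manip.snapshot(name): name is "scene" or "top" or "wrist"; returns the picture (420x560x3 uint8, blue, green, red); there is no depth.
- manip.get_calibration(name): a dict with "fx", "fy", "cx", "cy" (pixels), "dist_coeffs" ([k1, k2, p1, p2, k3] as OpenCV has them; the pictures are not rectified), "world_to_cam" (4x4, takes a point from world to camera coordinates); the wrist camera has in their place "mount" (4x4, takes a point from camera to tool coordinates, whose origin is the TCP and whose axes are the flange's). Camera axes: x right, y down, z forward; pixel columns grow to the right and rows downward; lengths in m; the calibration is good to about 2 mm. A picture is of the moment at which its call begins: read the wrist's pose just before it. get_calibration takes no time and is no camera call.
- manip.sign_off(): hands the job in, once; it reports no verdict.
The state is a dict: "t": time; "q": joint angles; "qd": joint speeds; "tau": joint torques, N m; "tcp_pos": TCP position; "tool_rot": TCP orientation; "force": force on the tool from outside, world axes, zero at the start; "ft_torque": the same for the moment, N m; "finger_gap": opening from 0.0 (shut) to 1.0 (fully open).
Only numpy, scipy, OpenCV 4.12 (cv2) and the standard library are available. Lean on these libraries where they do the work, as an engineer would, in place of code of your own. Each camera call takes 0.05 s, during which the arm holds its last target. There are 200 camera calls.

## Task

Clear up after sanding the guitar: put each of the four sanding tools (blue beam, cork block, green puck, orange teardrop pad) back on the wooden board that shows its own black silhouette, standing sole down, centred on the silhouette and lined up with it, the teardrop's nose pointing the way its silhouette's nose does. Set them down gently, never dropping one, and leave all four resting there.

Things in the scene. Friction and masses are not known exactly. Their poses are not given: they have to be found in the camera images.
- beam: Fret-levelling beam: a blue bar with a brass-coloured abrasive sole, 120 mm long (its x), 26 mm wide (y), 30 mm high (z), sides flat and parallel, about 0.2 kg. Loose, sole down. Origin: centre of the sole; z up.
- block: Cork sanding block with a gold abrasive sole, 90 mm long (x), 45 mm wide (y), 32 mm high (z), sides flat, about 0.12 kg. Loose, sole down. Origin: centre of the sole; z up.
- puck: Round sanding puck: green disc 56 mm in diameter and 14 mm thick, with an upright round pale-wood knob of 30 mm diameter on its centre, from 14 to 46 mm above the sole; about 0.13 kg. Loose, sole down. Origin: centre of the sole; z up.
- teardrop: Teardrop sanding pad: orange base 14 mm thick, 81 mm long (x): a 54 mm disc drawn out to one pointed nose along +x. Origin on the sole, 15 mm from the disc's centre towards the nose (base from x = -42 to +39 mm); z up. Centred over the origin, a black bar handle 44 mm long (x), 22 mm wide (y), from 14 to 46 mm above the sole. About 0.14 kg, loose, sole down.
- teardrop_nose (a point): The tip of the teardrop pad's nose, on the sole, 39 mm along +x from the pad's origin.
- beam_dock: Pale wooden shadow board with a long slim black rectangle. Fixed; 140 mm along its x, 84 mm along y, 6 mm thick. Origin: centre of the board's underside, its top surface is 6 mm above that; z up. The silhouette is 136 x 42 mm (x, y), centred: 8 mm larger than the blue beam all round.
- block_dock: Pale wooden shadow board with a broad black rectangle. Fixed; 140 mm along its x, 84 mm along y, 6 mm thick. Origin: centre of the board's underside, its top surface is 6 mm above that; z up. The silhouette is 106 x 61 mm (x, y), centred: 8 mm larger than the cork block all round.
- puck_dock: Pale wooden shadow board with a black disc. Fixed; 140 mm along its x, 84 mm along y, 6 mm thick. Origin: centre of the board's underside, its top surface is 6 mm above that; z up. The silhouette is 72 mm in diameter, centred: 8 mm larger than the green puck all round.
- teardrop_dock: Pale wooden shadow board with a black teardrop. Fixed; 140 mm along its x, 84 mm along y, 6 mm thick. Origin: centre of the board's underside, its top surface is 6 mm above that; z up. The silhouette is a 70 mm disc with its nose along +x, from x = -50 to +55 mm, 8 mm larger than the pad (more at the nose); the pad's origin belongs over the board's.
- dock_nose (a point): Where the tip of the teardrop pad's nose belongs: 39 mm along +x from the centre of the teardrop board, on its surface.
Mind the look-alikes: they are no part of the job. Leave any red look-alike of the block alone.

How it is judged:
At the end, for the whole second after the job is handed in: Each tool rests sole down (tilt under 0.1 rad) on its own board, centres within 13 mm horizontally; beam and block (either way round) and teardrop within 0.22 rad of the silhouette, the teardrop's nose within 22 mm of where it belongs; all released and still (horizontal distance between beam and beam_dock below 0.013 m and z of beam in the frame of beam_dock between 0.003 and 0.01 m and angle between each of beam, block, puck, teardrop's own z axis and vertical below 0.1 rad and linear speed of each of beam, block, puck, teardrop below 0.02 m/s and angular speed of each of beam, block, puck, teardrop below 0.2 rad/s and contact force between the fingers and beam below 0.05 N and angle between the x axis of beam and the x axis of beam_dock, either way round below 0.22 rad and horizontal distance between block and block_dock below 0.013 m and z of block in the frame of block_dock between 0.003 and 0.01 m and contact force between the fingers and block below 0.05 N and angle between the x axis of block and the x axis of block_dock, either way round below 0.22 rad and horizontal distance between puck and puck_dock below 0.013 m and z of puck in the frame of puck_dock between 0.003 and 0.01 m and contact force between the fingers and puck below 0.05 N and horizontal distance between teardrop and teardrop_dock below 0.013 m and z of teardrop in the frame of teardrop_dock between 0.003 and 0.01 m and contact force between the fingers and teardrop below 0.05 N and angle between the x axis of teardrop and the x axis of teardrop_dock, either way round below 0.22 rad and horizontal distance between teardrop_nose and dock_nose below 0.022 m); the robot touches nothing.
It fails at once if the beam is dropped (moves faster than 0.7 m/s, as after a fall of 25 mm, with no finger touching it) (linear speed of beam above 0.7 m/s and contact force between the fingers and beam below 0.01 N).
It fails at once if the block is dropped (moves faster than 0.7 m/s, as after a fall of 25 mm, with no finger touching it) (linear speed of block above 0.7 m/s and contact force between the fingers and block below 0.01 N).
It fails at once if the puck is dropped (moves faster than 0.7 m/s, as after a fall of 25 mm, with no finger touching it) (linear speed of puck above 0.7 m/s and contact force between the fingers and puck below 0.01 N).
It fails at once if the teardrop is dropped (moves faster than 0.7 m/s, as after a fall of 25 mm, with no finger touching it) (linear speed of teardrop above 0.7 m/s and contact force between the fingers and teardrop below 0.01 N).
It also fails if it takes over 99 s, if anything falls off the work surface, if the arm or the gripper's body presses on something with over 40 N, if the wrist force passes 120 N, or if a joint passes its speed limit or range.

## Working session

There is one attempt and no reset: what is moved stays moved. The work goes in short steps, Python scripts to look and compute and a tool call to move; the robot and the scene stay as the last step left them, time stands still between calls to the robot, and variables do not carry over. Pictures are saved under pics/ and viewed, about 12 in all and at most 16, crops included, and the job is handed in when it is done.

Besides the shell and the picture viewer there is one more tool, called after "Request:" as name(argument=value, ...), one argument or row to a line, values as JSON. send_rows: Moves the arm, as the interface text tells. Its arguments: {"type":"object","properties":{"commands":{"type":"array","items":{"type":"object","properties":{"delta_pos":{"type":"array","items":{"type":"number"}},"yaw":{"type":"number"}}}},"grip":{"type":"number"},"force":{"type":"number"}},"required":["commands"]}

```bash
mkdir -p pics
python3 - <<'E'
from station import manip
import cv2, numpy as np
np.set_printoptions(precision=4,suppress=True)
s=manip.sense();print(s['t'],s['tcp_pos'],s['tool_rot'],s['finger_gap'])
for n in("scene","top","wrist"):
    im=manip.snapshot(n);cv2.imwrite(f"pics/{n}0.png",im);print(n,manip.get_calibration(n))
E
```

```text
0.0 [0.165  0.6021 0.2303] [ 0.1335  0.991  -0.001  -0.0003] 0.9992624274578928
scene {'fx': 430.8919631486485, 'fy': 430.8919631486485, 'cx': 278.54834304437935, 'cy': 209.03721488839457, 'dist_coeffs': array([-0.1004,  0.    ,  0.    ,  0.    ,  0.    ]), 'world_to_cam': array([[-0.4178,  0.9085, -0.0048,  0.2425],
       [ 0.7455,  0.3398, -0.5733, -0.313 ],
       [-0.5192, -0.2432, -0.8193,  1.2887],
       [ 0.    ,  0.    ,  0.    ,  1.    ]])}
top {'fx': 424.5708767423957, 'fy': 424.5708767423957, 'cx': 278.5776396576621, 'cy': 206.6757847416746, 'dist_coeffs': array([-0.006,  0.   ,  0.   ,  0.   ,  0.   ]), 'world_to_cam': array([[ 0.0273, -0.9996, -0.0104, -0.0657],
       [-0.9864, -0.0253, -0.1626,  0.4671],
       [ 0.1623,  0.0147, -0.9866,  0.9539],
       [ 0.    ,  0.    ,  0.    ,  1.    ]])}
wrist {'fx': 348.5229420866206, 'fy': 348.5229420866206, 'cx': 284.9227331924443, 'cy': 200.3646573906816, 'dist_coeffs': array([-0.0445,  0.    ,  0.    ,  0.    ,  0.    ]), 'mount': array([[ 0.    , -0.9493, -0.3144,  0.0801],
       [ 1.    ,  0.0003, -0.001 ,  0.0009],
       [ 0.001 , -0.3144,  0.9493, -0.1435],
       [ 0.    ,  0.    ,  0.    ,  1.    ]])}
```

View pics/top0.png

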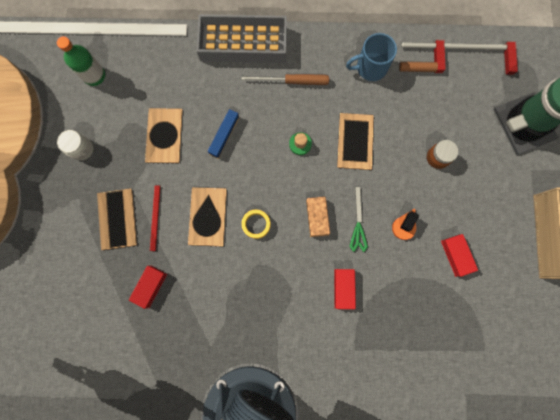

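View pics/scene0.png

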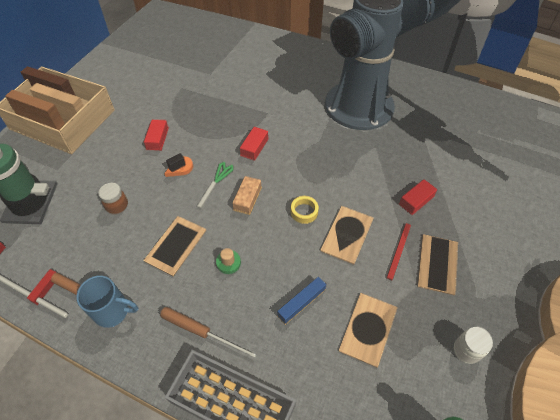

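The top view shows all the boards: disc (163,135), beam (117,219), teardrop (208,217) and block (356,141). It also shows the tools: beam (224,133), puck (301,143), cork (318,216) and teardrop (406,226). Red decoys are nearby.

```bash
cat > h.py <<'E'
from station import manip
import cv2, numpy as np
from scipy.spatial.transform import Rotation as R
np.set_printoptions(precision=4,suppress=True)
def cam(n,s=None):
    c=manip.get_calibration(n);K=np.array([[c['fx'],0,c['cx']],[0,c['fy'],c['cy']],[0,0,1]])
    if n=='wrist':
        T=np.eye(4);T[:3,:3]=R.from_quat(s['tool_rot']).as_matrix();T[:3,3]=s['tcp_pos'];M=T@c['mount']
    else: M=np.linalg.inv(c['world_to_cam'])
    return K,np.array(c['dist_coeffs']),M
def world(C,px,z):
    K,d,M=C;p=cv2.undistortPoints(np.float64(px).reshape(-1,1,2),K,d).reshape(-1,2)
    r=np.c_[p,np.ones(len(p))]@M[:3,:3].T;o=M[:3,3]
    return (o+r*((z-o[2])/r[:,2])[:,None])[:,:2]
def big(mask,near=None):
    cs,_=cv2.findContours(mask.astype(np.uint8),cv2.RETR_EXTERNAL,cv2.CHAIN_APPROX_NONE)
    cs=[c for c in cs if cv2.contourArea(c)>25]
    if near is not None: return min(cs,key=lambda c:np.hypot(*(c.reshape(-1,2).mean(0)-near)))
    return max(cs,key=cv2.contourArea)
def rect(C,c,z):
    w=world(C,c.reshape(-1,2).astype(float),z);(x,y),(a,b),t=cv2.minAreaRect((w*1000).astype(np.float32))
    if a<b:a,b,t=b,a,t+90
    return np.array([x/1000,y/1000]),(round(a,1),round(b,1)),np.radians((t+90)%180-90),w
def tear(w):
    # axis from disc centre to nose
    h=cv2.convexHull((w*1000).astype(np.float32));m=cv2.moments(h);g=np.array([m['m10'],m['m01']])/m['m00']
    n=max(h.reshape(-1,2),key=lambda p:np.hypot(*(p-g)));d=n-g;return g/1000,n/1000,np.arctan2(d[1],d[0])
def pose(s):
    m=R.from_quat(s['tool_rot']).as_matrix();return s['tcp_pos'],np.arctan2(m[1,1],m[0,1]) # jaw axis angle
E
python3 - <<'E'
from h import *
im=cv2.imread('pics/top0.png');C=cam('top');hsv=cv2.cvtColor(im,cv2.COLOR_BGR2HSV);H,S,V=[hsv[...,i].astype(int) for i in range(3)]
dark=V<45
for n,p in dict(beamdock=(117,219),blockdock=(356,141),puckdock=(163,135),teardock=(208,217)).items():
    c=big(dark,p);r=rect(C,c,.006);print(n,*r[:3])
    if n=='teardock':print(tear(r[3]))
for n,m,p,z in [('beam',(H>100)&(H<125)&(S>120),(224,133),.03),('puckgreen',(H>45)&(H<85)&(S>90),(301,143),.014),('knob',(H>8)&(H<25)&(S>60)&(V>90),(300,139),.046),('block',(H>5)&(H<25)&(S>70)&(V>90),(318,216),.032),('tear',(H<16)&(S>190)&(V>120),(406,226),.014),('handle',dark,(410,220),.046)]:
    c=big(m,p);r=rect(C,c,z);print(n,*r[:3])
    if n=='tear':print(tear(r[3]))
    if n=='handle':print(c.reshape(-1,2).min(0),c.reshape(-1,2).max(0))
cv2.imwrite('pics/crop.png',np.hstack([cv2.resize(im[100:260,195:325],None,fx=3,fy=3,interpolation=cv2.INTER_CUBIC),cv2.resize(im[100:260,300:430],None,fx=3,fy=3,interpolation=cv2.INTER_CUBIC)]))
E
```

```text
beamdock [0.4348 0.3388] (128.8, 34.8) 0.16746457941598322
blockdock [ 0.6443 -0.2381] (97.1, 53.3) -0.03649715800093642
puckdock [0.6487 0.24  ] (60.3, 60.0) 0.06758117477017778
teardock [0.4412 0.1249] (81.1, 60.7) 0.5061262417394797
(array([0.4389, 0.1195]), array([0.4908, 0.1189], dtype=float32), np.float64(-0.011837957792196343))
beam [0.6486 0.0869] (119.4, 27.5) -0.40501273963092355
puckgreen [ 0.6297 -0.1024] (51.5, 51.0) -1.5478732155657153
knob [ 0.6293 -0.1011] (34.6, 26.2) 0.02097906605126141
block [ 0.45   -0.1454] (93.7, 49.0) 0.12604088964877966
tear [ 0.3681 -0.4784] (87.4, 51.7) 0.3634724533422449
(array([ 0.368 , -0.4787]), array([ 0.3373, -0.5165], dtype=float32), np.float64(-2.251442523088442))
handle [ 0.4417 -0.3562] (44.5, 22.2) -0.47056664960030575
[402 213] [417 230]
```

View pics/crop.png

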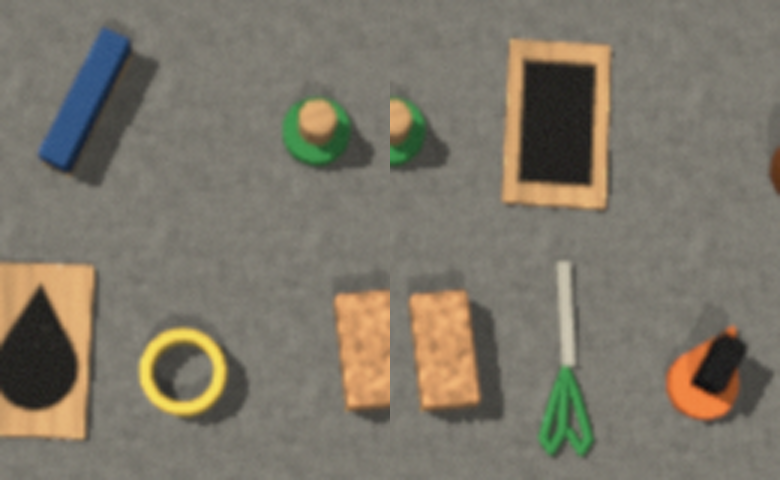

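Request:
send_rows(
  commands=[
    {"delta_pos":[4,-4.3,0],"yaw":-0.014},
    {"delta_pos":[4,-4.3,0],"yaw":-0.014},
    {"delta_pos":[4,-4.3,0],"yaw":-0.014},
    {"delta_pos":[4,-4.3,0],"yaw":-0.014},
    {"delta_pos":[4,-4.3,0],"yaw":-0.014},
    {"delta_pos":[4,-4.3,0],"yaw":-0.014},
    {"delta_pos":[4,-4.3,0],"yaw":-0.014},
    {"delta_pos":[4,-4.3,0],"yaw":-0.014},
    {"delta_pos":[4,-4.3,0],"yaw":-0.014},
    {"delta_pos":[4,-4.3,0],"yaw":-0.011},
  ],
  grip=-1,
  force=40,
)

```text
t: 1.4
tcp_pos: [0.5718, 0.161, 0.2285]
tool_rot: [0.199, 0.98, 0.0, -0.001]
force: [0.0, 1.0, -1.5]
finger_gap: 0.997
```

Run:
```python
from h import *
s=manip.sense();print(s['t'],*pose(s),s['q'])
im=cv2.imread('pics/top0.png');C=cam('top');hsv=cv2.cvtColor(im,cv2.COLOR_BGR2HSV);H,S,V=[hsv[...,i].astype(int) for i in range(3)]
m=(H>8)&(H<25)&(S>70)&(V>120)
for n,p in dict(beamdock=(117,219),blockdock=(356,141),puckdock=(163,135),teardock=(208,217)).items():
    c=big(m,p);r=rect(C,c,.006);print(n,*r[:3])
m=(H<16)&(S>190)&(V>120);m[:, :385]=0;m[:,425:]=0
c=big(m);r=rect(C,c,.014);print(*r[:3],tear(r[3]))
C2=cam('scene');im=cv2.imread('pics/scene0.png');hsv=cv2.cvtColor(im,cv2.COLOR_BGR2HSV);H,S,V=[hsv[...,i].astype(int) for i in range(3)]
for n,mk,p,z in [('beam',(H>100)&(H<125)&(S>120),(300,300),.03),('puckdock',V<45,(368,328),.006),('blockdock',V<45,(175,245),.006),('green',(H>45)&(H<85)&(S>90),(228,260),.014),('handle',V<45,(176,162),.046),('beamdock',V<45,(438,263),.006)]:
    r=rect(C2,big(mk,p),z);print('scene',n,*r[:3])
```

```text
1.4 [0.5718 0.161  0.2285] 1.17064207987 [ 0.0862  0.4893  1.5149  0.0006  1.1388 -1.0847]
beamdock [0.44   0.3076] (142.1, 22.6) 0.16874852266702403
blockdock [ 0.6442 -0.2379] (142.9, 86.6) -0.03718997935852053
puckdock [0.6481 0.2392] (141.5, 86.3) 0.007209038191154839
teardock [0.4467 0.1191] (142.6, 86.2) -0.008710001503158652Traceback (most recent call last):
  File "<stdin>", line 8, in <module>
  File "h.py", line 19, in big
    return max(cs,key=cv2.contourArea)
ValueError: max() iterable argument is empty
```

Request:
send_rows(
  commands=[
    {"delta_pos":[3.9,-3.7,-1.5],"yaw":0},
    {"delta_pos":[3.8,-3.7,-2.0],"yaw":0},
    {"delta_pos":[0,0,-2]},
    {"delta_pos":[0,0,0]},
  ],
)

```text
validation failed for argument at $.co...
```

Run:
```python
from h import *
s=manip.sense();im=manip.snapshot('wrist');print(s['t'],*pose(s));cv2.imwrite('pics/w1.png',im);C=cam('wrist',s)
hsv=cv2.cvtColor(im,cv2.COLOR_BGR2HSV);H,S,V=[hsv[...,i].astype(int) for i in range(3)]
r=rect(C,big((H>100)&(H<125)&(S>120)),.03);print(*r[:3])
C2=cam('scene');im=cv2.imread('pics/scene0.png');hsv=cv2.cvtColor(im,cv2.COLOR_BGR2HSV);H,S,V=[hsv[...,i].astype(int) for i in range(3)]
for n,mk,p,z in [('puckdock',V<45,(368,328),.006),('blockdock',V<45,(175,245),.006),('handle',V<45,(176,162),.046),('beamdock',V<45,(438,263),.006)]:
    r=rect(C2,big(mk,p),z);print('scene',n,*r[:3])
```

```text
1.4 [0.5718 0.161  0.2285] 1.17064207987
[0.6492 0.0901] (124.7, 25.8) -0.4194538637999327
scene puckdock [-0.3108 -0.1574] (228.8, 88.2) 0.4881756704649914
scene blockdock [ 0.7277 -0.6806] (92.9, 31.8) 1.4850859492201134
scene handle [ 0.7404 -0.6402] (88.6, 30.4) 1.4850855497459499
scene beamdock [-0.3108 -0.1574] (228.8, 88.2) 0.4881756704649914
```

View pics/w1.png

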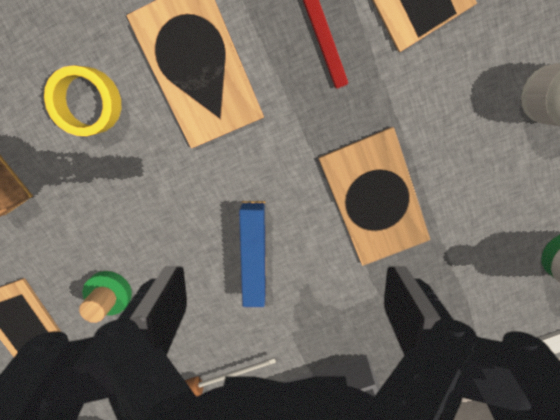

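The wrist view shows the beam at about (253,255), with the disc and teardrop boards clearly visible. It agrees with the top view to 3 mm.

Request:
send_rows(
  commands=[
    {"delta_pos":[3.9,-3.6,-2],"yaw":-0.012},
    {"delta_pos":[3.8,-3.6,-2.0],"yaw":0},
    {"delta_pos":[0,0,-4],"yaw":0},
    {"delta_pos":[0,0,0],"yaw":0},
  ],
)

```text
t: 1.95
tcp_pos: [0.6556, 0.081, 0.1473]
tool_rot: [0.209, 0.978, -0.001, 0.004]
force: [-0.7, 0.8, -0.2]
finger_gap: 1.003
```

Run:
```python
from h import *
s=manip.sense();im=manip.snapshot('wrist');print(s['t'],*pose(s));cv2.imwrite('pics/w2.png',im);C=cam('wrist',s)
hsv=cv2.cvtColor(im,cv2.COLOR_BGR2HSV);H,S,V=[hsv[...,i].astype(int) for i in range(3)]
c=big((H>100)&(H<125)&(S>120));r=rect(C,c,.03);print(*r[:3],c.reshape(-1,2).max(0),c.reshape(-1,2).min(0))
```

```text
1.95 [0.6556 0.081  0.1473] 1.1488611398624133
[0.6516 0.0887] (119.0, 24.8) -0.4125456239322671 [307 252] [274 104]
```

View pics/w2.png

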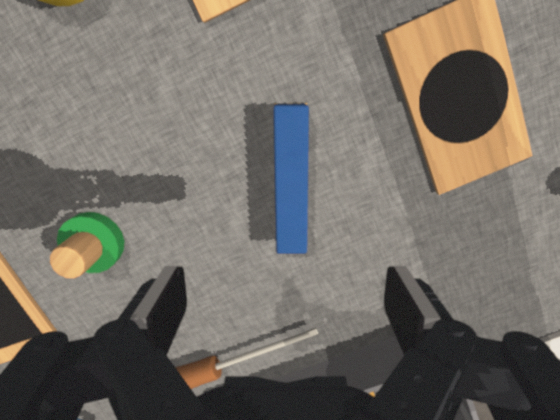

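The beam fills the middle of the image, (290,178), and nothing blocks the fingers.

Request:
send_rows(
  commands=[
    {"delta_pos":[-0.4,0.7,-5],"yaw":0.01},
    {"delta_pos":[0,0,-4],"yaw":0},
    {"delta_pos":[0,0,-3],"yaw":0},
    {"delta_pos":[0,0,-1.2],"yaw":0},
    {"delta_pos":[0,0,0],"yaw":0},
  ],
)

```text
t: 2.62
tcp_pos: [0.6614, 0.0919, 0.027]
tool_rot: [0.202, 0.979, 0.001, 0.018]
force: [-0.3, 0.8, 0.8]
finger_gap: 1.0
```

Request:
send_rows(
  commands=[
    {"delta_pos":[-1.0,-0.4,0],"yaw":0.01},
    {"delta_pos":[0,0,0],"yaw":0},
  ],
)

```text
t: 2.88
tcp_pos: [0.6526, 0.0879, 0.0304]
tool_rot: [0.196, 0.98, 0.002, 0.02]
force: [-0.4, -0.8, -0.1]
finger_gap: 1.002
```

Request:
send_rows(
  commands=[
    {"delta_pos":[0,0,-0.8],"yaw":-0.01},
    {"delta_pos":[0,0,-0.8],"yaw":0},
    {"delta_pos":[0,0,-0.7],"yaw":0},
    {"delta_pos":[0,0,0],"yaw":0},
  ],
)

```text
t: 3.38
tcp_pos: [0.6536, 0.0876, 0.0071]
tool_rot: [0.201, 0.979, 0.002, 0.022]
force: [0.5, -0.2, -0.2]
finger_gap: 1.0
```

Request:
send_rows(
  commands=[
    {"delta_pos":[0,0,0],"yaw":0},
    {"delta_pos":[0,0,0],"yaw":0},
    {"delta_pos":[0,0,0],"yaw":0},
    {"delta_pos":[0,0,0],"yaw":0},
    {"delta_pos":[0,0,0],"yaw":0},
    {"delta_pos":[0,0,0],"yaw":0},
  ],
  grip=1,
  force=40,
)

```text
t: 4.12
tcp_pos: [0.654, 0.0875, 0.0073]
tool_rot: [0.201, 0.979, 0.002, 0.022]
force: [-0.4, 0.1, -0.6]
finger_gap: 0.295
```

Request:
send_rows(
  commands=[
    {"delta_pos":[0,0,2],"yaw":0},
    {"delta_pos":[0,0,3],"yaw":0},
    {"delta_pos":[-1,1,3],"yaw":0.06},
    {"delta_pos":[-2.5,2.8,2],"yaw":0.064},
    {"delta_pos":[-2.5,2.8,0],"yaw":0.064},
    {"delta_pos":[-2.5,2.8,0],"yaw":0.064},
    {"delta_pos":[-2.5,2.8,0],"yaw":0.064},
    {"delta_pos":[-2.5,2.8,0],"yaw":0.064},
    {"delta_pos":[-2.5,2.8,0],"yaw":0.064},
    {"delta_pos":[-2.5,2.8,0],"yaw":0.064},
  ],
)

```text
t: 5.38
tcp_pos: [0.4659, 0.2976, 0.1203]
tool_rot: [-0.057, 0.998, 0.009, 0.026]
force: [-0.3, 0.8, -2.2]
finger_gap: 0.297
```

Request:
send_rows(
  commands=[
    {"delta_pos":[-1.5,2,0],"yaw":0.06},
    {"delta_pos":[0,0,0],"yaw":0},
  ],
)

```text
t: 5.62
tcp_pos: [0.4478, 0.32, 0.1224]
tool_rot: [-0.089, 0.996, 0.01, 0.025]
force: [-0.5, -0.6, -2.0]
finger_gap: 0.294
```

Run:
```python
from h import *
s=manip.sense();im=manip.snapshot('wrist');print(s['t'],*pose(s),s['tool_rot'],s['finger_gap']);cv2.imwrite('pics/w3.png',im);C=cam('wrist',s)
hsv=cv2.cvtColor(im,cv2.COLOR_BGR2HSV);H,S,V=[hsv[...,i].astype(int) for i in range(3)]
r=rect(C,big((H>8)&(H<25)&(S>60)&(V>100)),.006);print(*r[:3])
```

```text
5.625 [0.4478 0.32   0.1224] 1.7504063471812448 [-0.0894  0.9956  0.0105  0.0255] 0.2942209654202874
[0.4479 0.1312] (141.5, 65.8) -0.016178570464176867
```

View pics/w3.png

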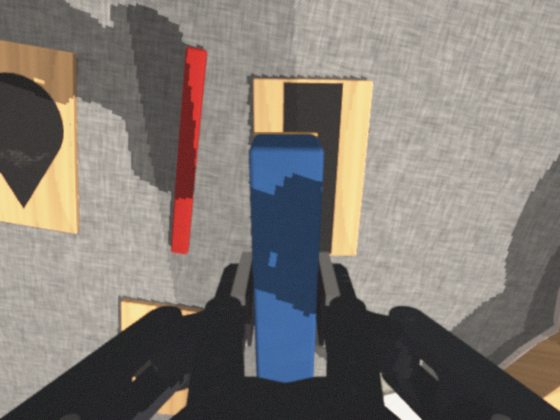

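The beam hangs in the jaws (285,260), lined up over the right half. The beam board is ahead of it, with its far corners at (254,78) and (372,80) and its near-right corner at (357,256).

Run:
```python
from h import *
s=manip.sense();C=cam('wrist',s);w=world(C,[(253,78.5),(372.5,80.5),(356.5,256)],.006);print(w,np.hypot(*(w[1]-w[0])),np.hypot(*(w[2]-w[1])))
c=(w[0]+w[2])/2;d=w[1]-w[2];print('centre',c,np.arctan2(d[1],d[0]));d=w[1]-w[0];print(np.arctan2(d[1],d[0])-np.pi/2)
```

```text
[[0.375  0.2858]
 [0.3613 0.3683]
 [0.5    0.3923]] 0.08359786553064873 0.1406993164266216
centre [0.4375 0.3391] -2.969870884674698
0.16420956804476305
```

Request:
send_rows(
  commands=[
    {"delta_pos":[-0.8,1.8,-1],"yaw":-0.01},
    {"delta_pos":[0,0,-2],"yaw":0},
    {"delta_pos":[0,0,-2],"yaw":0},
    {"delta_pos":[0,0,-2],"yaw":0},
    {"delta_pos":[0,0,-1.5],"yaw":0},
    {"delta_pos":[0,0,0],"yaw":0},
  ],
)

```text
t: 6.42
tcp_pos: [0.4481, 0.335, 0.0388]
tool_rot: [-0.079, 0.996, 0.011, 0.031]
force: [-0.0, -0.2, -2.6]
finger_gap: 0.294
```

Request:
send_rows(
  commands=[
    {"delta_pos":[-0.9,0.4,-0.6],"yaw":0.01},
    {"delta_pos":[0,0,-0.7],"yaw":0},
    {"delta_pos":[0,0,-0.5],"yaw":0},
    {"delta_pos":[0,0,0],"yaw":0},
  ],
)

```text
t: 6.92
tcp_pos: [0.4397, 0.3397, 0.0213]
tool_rot: [-0.084, 0.996, 0.012, 0.032]
force: [-0.4, 0.1, -2.7]
finger_gap: 0.293
```

Request:
send_rows(
  commands=[
    {"delta_pos":[-0.1,0,-0.4],"yaw":0},
    {"delta_pos":[0,0,-0.3],"yaw":0},
    {"delta_pos":[0,0,-0.2],"yaw":0},
    {"delta_pos":[0,0,0],"yaw":0},
  ],
)

```text
t: 7.42
tcp_pos: [0.4395, 0.3401, 0.0136]
tool_rot: [-0.084, 0.996, 0.012, 0.033]
force: [-0.9, 0.8, -0.2]
finger_gap: 0.296
```

Request:
send_rows(
  commands=[
    {"delta_pos":[0,0,0],"yaw":0},
    {"delta_pos":[0,0,0],"yaw":0},
    {"delta_pos":[0,0,0],"yaw":0},
    {"delta_pos":[0,0,0],"yaw":0},
    {"delta_pos":[0,0,0],"yaw":0},
    {"delta_pos":[0,0,0],"yaw":0},
    {"delta_pos":[0,0,2],"yaw":0},
    {"delta_pos":[0,0,4],"yaw":0},
    {"delta_pos":[0,0,5],"yaw":0},
    {"delta_pos":[0,0,0],"yaw":0},
  ],
  grip=-1,
)

```text
t: 8.68
tcp_pos: [0.4402, 0.3403, 0.1259]
tool_rot: [-0.084, 0.996, 0.012, 0.034]
force: [0.1, -0.1, 0.1]
finger_gap: 1.0
```

```bash
cat > chk.py <<'E'
from h import *
import sys
s=manip.sense();im=manip.snapshot('wrist');print(s['t'],*pose(s),s['tool_rot'],s['finger_gap']);cv2.imwrite(f'pics/{sys.argv[1]}.png',im);C=cam('wrist',s)
hsv=cv2.cvtColor(im,cv2.COLOR_BGR2HSV);H,S,V=[hsv[...,i].astype(int) for i in range(3)]
M=dict(blue=((H>100)&(H<125)&(S>120),.03),wood=((H>8)&(H<25)&(S>60)&(V>100),.006),green=((H>45)&(H<85)&(S>90),.014),knob=((H>8)&(H<25)&(S>60)&(V>100),.046),cork=((H>5)&(H<25)&(S>60)&(V>90),.032),black=(V<45,.006),handle=(V<45,.046),orange=((H>3)&(H<16)&(S>150)&(V>90),.014))
for a in sys.argv[2:]:
    k,*p=a.split(',');m,z=M[k];z+=float(p[2]) if len(p)>2 else 0
    c=big(m,(float(p[0]),float(p[1])) if p else None);r=rect(C,c,z);q=c.reshape(-1,2);print(k,*r[:3],q.min(0),q.max(0))
    if k=='orange':print(tear(r[3]))
E
python3 chk.py w4 blue,,; python3 chk.py w4 blue
```

```text
8.675 [0.4402 0.3403 0.1259] 1.7396646378810217 [-0.0839  0.9958  0.0125  0.0337] 1.0004599873307494
8.725 [0.4387 0.3395 0.124 ] 1.7396289424929192 [-0.084   0.9959  0.0116  0.0316] 0.999086476756461
blue [0.4387 0.3402] (123.7, 27.3) 0.16758616936450213 [263 105] [303 268]Traceback (most recent call last):
  File "chk.py", line 8, in <module>
    c=big(m,(float(p[0]),float(p[1])) if p else None);r=rect(C,c,z);q=c.reshape(-1,2);print(k,*r[:3],q.min(0),q.max(0))
             ~~~~~^^^^^^
ValueError: could not convert string to float: ''
```

View pics/w4.png

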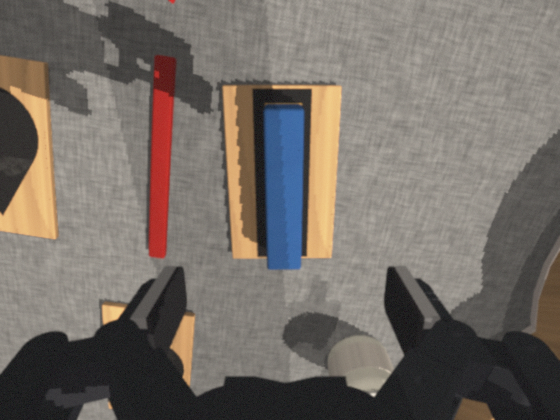

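The beam rests centred over its silhouette at (284,190), visibly within a few mm. Next is the puck.

Request:
send_rows(
  commands=[
    {"delta_pos":[2.1,-4.9,0.5],"yaw":-0.03},
    {"delta_pos":[2.1,-4.9,0.5],"yaw":-0.03},
    {"delta_pos":[2.1,-4.9,0],"yaw":-0.03},
    {"delta_pos":[2.1,-4.9,0],"yaw":-0.03},
    {"delta_pos":[2.1,-4.9,0],"yaw":-0.03},
    {"delta_pos":[2.1,-4.9,0],"yaw":-0.03},
    {"delta_pos":[2.1,-4.9,0],"yaw":0},
    {"delta_pos":[2.1,-4.9,0],"yaw":0},
    {"delta_pos":[2.1,-4.8,0],"yaw":0},
    {"delta_pos":[0,0,0],"yaw":0},
  ],
)

```text
t: 10.02
tcp_pos: [0.62, -0.1152, 0.1142]
tool_rot: [0.008, 1.0, 0.01, 0.016]
force: [0.2, 0.3, 0.7]
finger_gap: 1.004
```

```bash
python3 chk.py w5 green knob,280,170
```

```text
10.025 [ 0.62   -0.1152  0.1142] 1.5554965941380516 [0.0078 0.9998 0.0101 0.0158] 1.0039376017170294
green [ 0.6297 -0.1019] (54.8, 53.1) -1.4306977915293224 [264 173] [337 242]
knob [ 0.6292 -0.1011] (38.0, 28.5) -0.018226008710229787 [282 197] [325 250]
```

View pics/w5.png

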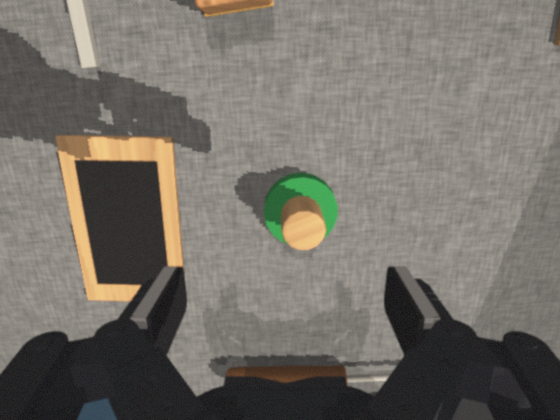

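The puck is at (301,210), with its knob top at (303,230). It agrees with the top view.

Request:
send_rows(
  commands=[
    {"delta_pos":[0.9,1.3,0],"yaw":0},
    {"delta_pos":[0,0,-2],"yaw":0},
    {"delta_pos":[0,0,-2],"yaw":0},
    {"delta_pos":[0,0,-2],"yaw":0},
    {"delta_pos":[0,0,-1],"yaw":0},
    {"delta_pos":[0,0,0],"yaw":0},
  ],
)

```text
t: 10.82
tcp_pos: [0.6236, -0.0847, 0.0385]
tool_rot: [0.001, 1.0, 0.014, 0.009]
force: [0.3, 0.3, -1.0]
finger_gap: 1.002
```

Request:
send_rows(
  commands=[
    {"delta_pos":[0.6,-1.6,0],"yaw":0.0},
    {"delta_pos":[0,0,-0.6],"yaw":0},
    {"delta_pos":[0,0,-0.6],"yaw":0},
    {"delta_pos":[0,0,0],"yaw":0},
  ],
)

```text
t: 11.32
tcp_pos: [0.6316, -0.1021, 0.0278]
tool_rot: [0.001, 1.0, 0.014, 0.011]
force: [-0.5, -0.4, -1.0]
finger_gap: 0.999
```

Request:
send_rows(
  commands=[
    {"delta_pos":[-0.2,0,-0.5],"yaw":0},
    {"delta_pos":[0,0,-0.4],"yaw":0},
    {"delta_pos":[0,0,0],"yaw":0},
  ],
)

```text
t: 11.7
tcp_pos: [0.6291, -0.102, 0.0182]
tool_rot: [0.002, 1.0, 0.014, 0.011]
force: [-0.2, -0.6, 0.9]
finger_gap: 0.997
```

Request:
send_rows(
  commands=[
    {"delta_pos":[0,0,0],"yaw":0},
    {"delta_pos":[0,0,0],"yaw":0},
    {"delta_pos":[0,0,0],"yaw":0},
    {"delta_pos":[0,0,0],"yaw":0},
    {"delta_pos":[0,0,0],"yaw":0},
    {"delta_pos":[0,0,0],"yaw":0},
  ],
  grip=1,
  force=40,
)

```text
t: 12.45
tcp_pos: [0.6294, -0.1019, 0.0188]
tool_rot: [0.001, 1.0, 0.013, 0.011]
force: [0.8, 0.4, 0.2]
finger_gap: 0.336
```

Request:
send_rows(
  commands=[
    {"delta_pos":[0,0,2],"yaw":0},
    {"delta_pos":[0,0,3],"yaw":0},
    {"delta_pos":[0.2,2,2],"yaw":0},
    {"delta_pos":[0.2,4.5,0],"yaw":0},
    {"delta_pos":[0.2,4.5,0],"yaw":0},
    {"delta_pos":[0.2,4.5,0],"yaw":0},
    {"delta_pos":[0.2,4.5,0],"yaw":0},
    {"delta_pos":[0.2,4.5,0],"yaw":0},
    {"delta_pos":[0.2,4.0,0],"yaw":0},
    {"delta_pos":[0,0,0],"yaw":0},
  ],
)

```text
t: 13.7
tcp_pos: [0.6414, 0.2017, 0.0996]
tool_rot: [0.001, 1.0, 0.015, 0.014]
force: [0.0, -0.3, -1.9]
finger_gap: 0.34
```

```bash
python3 chk.py w6 black,280,200
```

```text
13.7 [0.6414 0.2017 0.0996] 1.569721609522825 [0.0008 0.9998 0.0153 0.014 ] 0.3399899043067359
black [0.6994 0.1592] (12.2, 6.6) -0.46647436969026274 [219 265] [231 275]
```

View pics/w6.png

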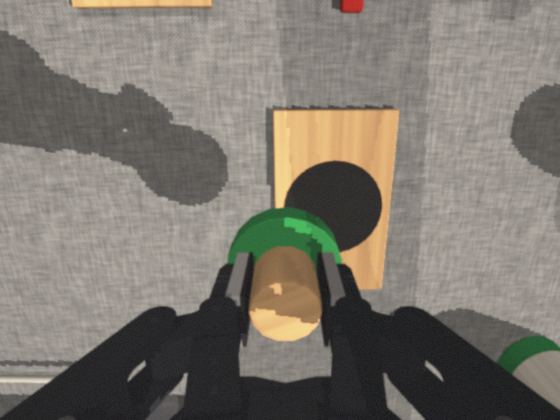

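The puck is held above and left of its board. The black disc is centred near (334,206).

Run:
```python
from h import *
s=manip.sense();C=cam('wrist',s)
print(s['tcp_pos'],world(C,[(334,206),(382,206),(285,206),(274,110),(399,110),(382.5,290)],.006))
```

```text
[0.6414 0.2001 0.0996] [[0.6473 0.239 ]
 [0.6478 0.2742]
 [0.6469 0.2035]
 [0.5794 0.1964]
 [0.5795 0.2795]
 [0.7201 0.2816]]
```

Request:
send_rows(
  commands=[
    {"delta_pos":[0.6,2,0],"yaw":0},
    {"delta_pos":[0,1.6,-1],"yaw":0},
    {"delta_pos":[0,0,-1.5],"yaw":0},
    {"delta_pos":[0,0,-1.5],"yaw":0},
    {"delta_pos":[0,0,-1],"yaw":0},
    {"delta_pos":[0,0,0],"yaw":0},
  ],
)

```text
t: 14.5
tcp_pos: [0.646, 0.235, 0.0446]
tool_rot: [0.003, 1.0, 0.014, 0.012]
force: [0.6, -0.0, -0.6]
finger_gap: 0.338
```

Request:
send_rows(
  commands=[
    {"delta_pos":[0.2,0.4,-0.5],"yaw":0},
    {"delta_pos":[0,0,-0.5],"yaw":0},
    {"delta_pos":[0,0,-0.4],"yaw":0},
    {"delta_pos":[0,0,-0.3],"yaw":0},
    {"delta_pos":[0,0,0],"yaw":0},
  ],
)

```text
t: 15.12
tcp_pos: [0.6492, 0.2389, 0.0275]
tool_rot: [0.004, 1.0, 0.014, 0.013]
force: [0.2, 0.2, -2.3]
finger_gap: 0.332
```

Request:
send_rows(
  commands=[
    {"delta_pos":[-0.1,0,-0.2],"yaw":0},
    {"delta_pos":[0,0,-0.1],"yaw":0},
    {"delta_pos":[0,0,-0.1],"yaw":0},
    {"delta_pos":[0,0,0],"yaw":0},
  ],
)

```text
t: 15.62
tcp_pos: [0.6485, 0.239, 0.025]
tool_rot: [0.004, 1.0, 0.014, 0.013]
force: [0.1, -0.4, -1.2]
finger_gap: 0.339
```

Request:
send_rows(
  commands=[
    {"delta_pos":[0,0,-0.1],"yaw":0},
    {"delta_pos":[0,0,0],"yaw":0},
  ],
)

```text
t: 15.88
tcp_pos: [0.6488, 0.239, 0.0249]
tool_rot: [0.004, 1.0, 0.014, 0.014]
force: [-0.8, -1.5, 0.5]
finger_gap: 0.336
```

Request:
send_rows(
  commands=[
    {"delta_pos":[0,0,0],"yaw":0},
    {"delta_pos":[0,0,0],"yaw":0},
    {"delta_pos":[0,0,0],"yaw":0},
    {"delta_pos":[0,0,0],"yaw":0},
    {"delta_pos":[0,0,0],"yaw":0},
    {"delta_pos":[0,0,0],"yaw":0},
    {"delta_pos":[0,0,2],"yaw":0},
    {"delta_pos":[0,0,4],"yaw":0},
    {"delta_pos":[0,0,4],"yaw":0},
    {"delta_pos":[0,0,0],"yaw":0},
  ],
  grip=-1,
)

```text
t: 17.12
tcp_pos: [0.6503, 0.2393, 0.1312]
tool_rot: [0.004, 1.0, 0.015, 0.016]
force: [0.6, 0.8, 0.6]
finger_gap: 1.001
```

```bash
python3 chk.py w7 green,290,180,0.006
```

```text
17.125 [0.6503 0.2393 0.1312] 1.5639672108579104 [0.0037 0.9998 0.015  0.0159] 1.0012710317104532
green [0.6495 0.2389] (56.0, 53.9) -1.5261913912370526 [243 155] [316 223]
```

The puck measures (0.6495,0.239) on its board, which is good. Next is the cork block.

Request:
send_rows(
  commands=[
    {"delta_pos":[-2.5,-4.8,0],"yaw":0.02},
    {"delta_pos":[-2.5,-4.8,0],"yaw":0.02},
    {"delta_pos":[-2.5,-4.8,0],"yaw":0.02},
    {"delta_pos":[-2.5,-4.8,0],"yaw":0.02},
    {"delta_pos":[-2.5,-4.8,0],"yaw":0.02},
    {"delta_pos":[-2.5,-4.8,0],"yaw":0.02},
    {"delta_pos":[-2.5,-4.8,0],"yaw":0.01},
    {"delta_pos":[-2.5,-4.8,0],"yaw":0},
    {"delta_pos":[0,0,0],"yaw":0},
  ],
)

```text
t: 18.3
tcp_pos: [0.4378, -0.1534, 0.1255]
tool_rot: [-0.065, 0.998, 0.017, 0.01]
force: [-0.1, 0.0, -0.6]
finger_gap: 0.999
```

```bash
python3 chk.py w8 cork,285,190
```

```text
18.3 [ 0.4378 -0.1534  0.1255] 1.7006750221736144 [-0.0647  0.9977  0.017   0.0099] 0.9992751987412645
cork [ 0.4484 -0.1465] (95.9, 45.3) 0.127366977424071 [256 149] [320 272]
```

View pics/w8.png

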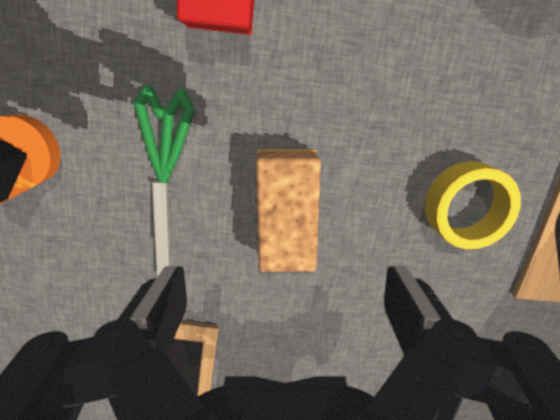

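The cork block is at (288,210), aligned between the open jaws. The scissors and ring are clear of the fingers.

Request:
send_rows(
  commands=[
    {"delta_pos":[1.2,0.7,-1],"yaw":0},
    {"delta_pos":[0,0,-2],"yaw":0},
    {"delta_pos":[0,0,-2],"yaw":0},
    {"delta_pos":[0,0,-1.5],"yaw":0},
    {"delta_pos":[0,0,-1],"yaw":0},
    {"delta_pos":[0,0,0],"yaw":0},
  ],
)

```text
t: 19.1
tcp_pos: [0.4558, -0.1342, 0.045]
tool_rot: [-0.073, 0.997, 0.018, 0.01]
force: [0.7, 0.1, 0.1]
finger_gap: 0.998
```

Request:
send_rows(
  commands=[
    {"delta_pos":[-0.5,-1.2,0],"yaw":-0.02},
    {"delta_pos":[0,0,-1],"yaw":0},
    {"delta_pos":[0,0,-0.8],"yaw":0},
    {"delta_pos":[0,0,-0.6],"yaw":0},
    {"delta_pos":[0,0,0],"yaw":0},
  ],
)

```text
t: 19.73
tcp_pos: [0.4516, -0.1473, 0.0203]
tool_rot: [-0.062, 0.998, 0.018, 0.011]
force: [-0.1, -0.0, -0.3]
finger_gap: 1.001
```

Request:
send_rows(
  commands=[
    {"delta_pos":[0,0.1,-0.5],"yaw":0},
    {"delta_pos":[0,0,-0.5],"yaw":0},
    {"delta_pos":[0,0,-0.4],"yaw":0},
    {"delta_pos":[0,0,0],"yaw":0},
  ],
)

```text
t: 20.23
tcp_pos: [0.4517, -0.1462, 0.0054]
tool_rot: [-0.062, 0.998, 0.017, 0.011]
force: [0.6, 0.3, -0.3]
finger_gap: 1.0
```

Request:
send_rows(
  commands=[
    {"delta_pos":[0,0,0],"yaw":0},
    {"delta_pos":[0,0,0],"yaw":0},
    {"delta_pos":[0,0,0],"yaw":0},
    {"delta_pos":[0,0,0],"yaw":0},
    {"delta_pos":[0,0,0],"yaw":0},
  ],
  grip=1,
  force=40,
)

```text
t: 20.85
tcp_pos: [0.4518, -0.1462, 0.006]
tool_rot: [-0.062, 0.998, 0.017, 0.011]
force: [0.6, 0.5, -1.1]
finger_gap: 0.523
```

Request:
send_rows(
  commands=[
    {"delta_pos":[0,0,2],"yaw":0},
    {"delta_pos":[0,0,3],"yaw":0},
    {"delta_pos":[1,0,3],"yaw":0},
    {"delta_pos":[3,-1.5,1],"yaw":-0.03},
    {"delta_pos":[3,-1.5,0],"yaw":-0.03},
    {"delta_pos":[3,-1.5,0],"yaw":-0.03},
    {"delta_pos":[3,-1.5,0],"yaw":-0.03},
    {"delta_pos":[3,-1.5,0],"yaw":-0.03},
    {"delta_pos":[2.2,-1.3,0],"yaw":-0.01},
    {"delta_pos":[0,0,0],"yaw":0},
  ],
)

```text
t: 22.1
tcp_pos: [0.6345, -0.2341, 0.0959]
tool_rot: [0.021, 1.0, 0.019, 0.009]
force: [-0.1, 1.1, -2.1]
finger_gap: 0.523
```

```bash
python3 chk.py w9
```

```text
22.1 [ 0.6345 -0.2341  0.0959] 1.530050385369424 [0.0205 0.9996 0.0194 0.0086] 0.5230545418707536
```

View pics/w9.png

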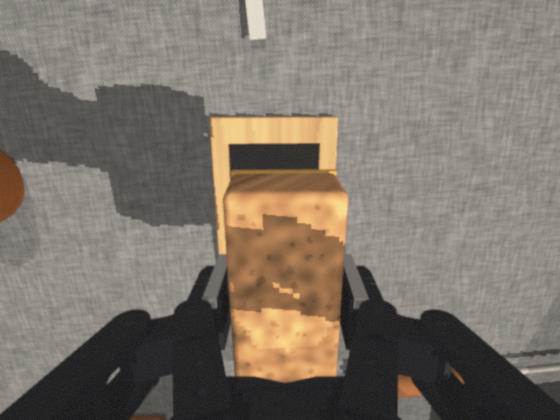

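The block is held above its board. The board's far corners are at (212,118) and (337,117), and the orientation matches.

Run:
```python
from h import *
s=manip.sense();C=cam('wrist',s)
w=world(C,[(211.5,118),(337.5,117),(229,143.5),(320,143.5)],.006);print(w);d=w[1]-w[0];t=np.arctan2(d[1],d[0])-np.pi/2;print(t)
for a,L in((w[:2],.07),(w[2:],.053)):print(a.mean(0)+L*np.array([np.cos(t),np.sin(t)]))
```

```text
[[ 0.5725 -0.274 ]
 [ 0.5756 -0.1919]
 [ 0.5896 -0.2642]
 [ 0.5925 -0.2036]]
-0.03730698502619778
[ 0.644  -0.2356]
[ 0.644  -0.2359]
```

Request:
send_rows(
  commands=[
    {"delta_pos":[0.9,-0.3,-1],"yaw":0},
    {"delta_pos":[0,0,-2],"yaw":0},
    {"delta_pos":[0,0,-1.5],"yaw":0},
    {"delta_pos":[0,0,-1],"yaw":0},
    {"delta_pos":[0,0,0],"yaw":0},
  ],
)

```text
t: 22.78
tcp_pos: [0.6374, -0.2329, 0.0341]
tool_rot: [0.02, 1.0, 0.023, 0.003]
force: [-0.5, -0.2, -0.8]
finger_gap: 0.52
```

Request:
send_rows(
  commands=[
    {"delta_pos":[0.7,-0.4,0],"yaw":0},
    {"delta_pos":[0,0,-0.6],"yaw":0},
    {"delta_pos":[0,0,-0.5],"yaw":0},
    {"delta_pos":[0,0,0],"yaw":0},
  ],
)

```text
t: 23.28
tcp_pos: [0.6461, -0.2379, 0.0238]
tool_rot: [0.02, 1.0, 0.022, 0.004]
force: [-0.9, -0.5, -1.5]
finger_gap: 0.518
```

Request:
send_rows(
  commands=[
    {"delta_pos":[-0.1,0.1,-0.4],"yaw":0},
    {"delta_pos":[0,0,-0.3],"yaw":0},
    {"delta_pos":[0,0,-0.3],"yaw":0},
    {"delta_pos":[0,0,-0.2],"yaw":0},
    {"delta_pos":[0,0,0],"yaw":0},
  ],
)

```text
t: 23.9
tcp_pos: [0.645, -0.2368, 0.0128]
tool_rot: [0.02, 1.0, 0.022, 0.005]
force: [-0.4, 0.2, 0.1]
finger_gap: 0.521
```

Request:
send_rows(
  commands=[
    {"delta_pos":[0,0,0],"yaw":0},
    {"delta_pos":[0,0,0],"yaw":0},
    {"delta_pos":[0,0,0],"yaw":0},
    {"delta_pos":[0,0,0],"yaw":0},
    {"delta_pos":[0,0,0],"yaw":0},
    {"delta_pos":[0,0,2],"yaw":0},
    {"delta_pos":[0,0,4],"yaw":0},
    {"delta_pos":[0,0,5],"yaw":0},
    {"delta_pos":[0,0,0],"yaw":0},
  ],
  grip=-1,
)

```text
t: 25.02
tcp_pos: [0.646, -0.2374, 0.1296]
tool_rot: [0.02, 1.0, 0.021, 0.006]
force: [0.3, 0.0, -0.4]
finger_gap: 1.001
```

```bash
python3 chk.py w10 cork,285,190,0.006
python3 - <<'E'
from h import *
print(cv2.cvtColor(cv2.imread('pics/top0.png'),cv2.COLOR_BGR2HSV)[[230,226,233],[399,398,405]])
E
```

```text
25.025 [ 0.646  -0.2374  0.1296] 1.5309346588080475 [0.02   0.9996 0.0206 0.0064] 1.001272759708338
cork [ 0.6356 -0.2383] (124.1, 75.1) -0.0421531795240467 [219  96] [333 266]
[[ 11 186 239]
 [ 11 186 239]
 [ 12 184 239]]
```

View pics/w10.png

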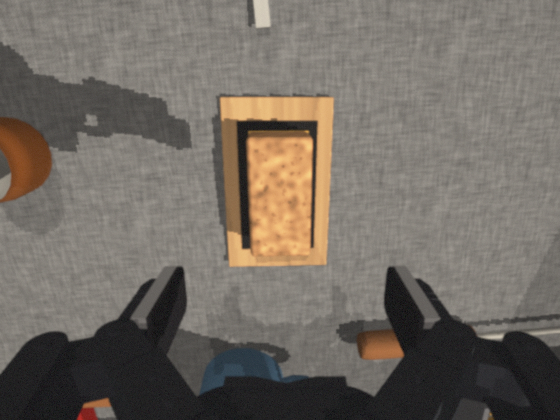

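The block sits centred in its silhouette, with the far sole edge at row 131 and the silhouette edge at row 121. Now the teardrop.

Request:
send_rows(
  commands=[
    {"delta_pos":[-4.1,-2.4,0],"yaw":-0.085},
    {"delta_pos":[-4.1,-2.4,0],"yaw":-0.085},
    {"delta_pos":[-4.1,-2.4,0],"yaw":-0.085},
    {"delta_pos":[-4.1,-2.4,0],"yaw":-0.085},
    {"delta_pos":[-3,-2.0,0],"yaw":-0.085},
    {"delta_pos":[0,0,0],"yaw":0},
  ],
)

```text
t: 25.82
tcp_pos: [0.4418, -0.351, 0.1235]
tool_rot: [0.236, 0.971, 0.023, 0.005]
force: [0.6, 0.9, 0.3]
finger_gap: 0.996
```

```bash
python3 chk.py w11 handle,290,190 orange,290,170
```

```text
25.825 [ 0.4418 -0.351   0.1235] 1.0940467247271668 [0.236  0.9715 0.023  0.0051] 0.9964811340981664
handle [ 0.4402 -0.3575] (48.2, 19.4) -0.47849827569586145 [255 178] [283 245]
orange [ 0.4321 -0.3523] (59.1, 53.6) -0.46239260926652553 [234 147] [305 223]
(array([ 0.4322, -0.3527]), array([ 0.4525, -0.3778], dtype=float32), np.float64(-0.8919641837248442))
```

View pics/w11.png

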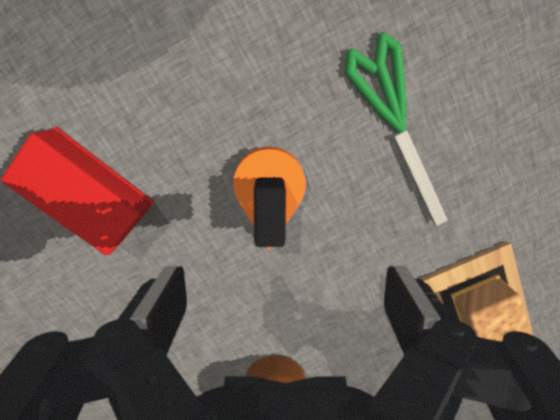

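The teardrop is at (270,185), with its nose at (268,247) pointing toward world +x. The jar ahead is about 0.1 m away.

Request:
send_rows(
  commands=[
    {"delta_pos":[0,-0.6,-1],"yaw":0},
    {"delta_pos":[0,0,-2],"yaw":0},
    {"delta_pos":[0,0,-2],"yaw":0},
    {"delta_pos":[0,0,-1.5],"yaw":0},
    {"delta_pos":[0,0,0],"yaw":0},
  ],
)

```text
t: 26.5
tcp_pos: [0.4471, -0.354, 0.0536]
tool_rot: [0.231, 0.973, 0.024, 0.005]
force: [-0.4, 0.1, -0.2]
finger_gap: 0.998
```

Request:
send_rows(
  commands=[
    {"delta_pos":[-0.5,-0.3,-0.8],"yaw":-0.01},
    {"delta_pos":[0,0,-0.9],"yaw":0},
    {"delta_pos":[0,0,-0.8],"yaw":0},
    {"delta_pos":[0,0,0],"yaw":0},
  ],
)

```text
t: 27.0
tcp_pos: [0.4427, -0.3578, 0.0279]
tool_rot: [0.236, 0.972, 0.023, 0.006]
force: [-0.4, 0.8, -0.4]
finger_gap: 0.999
```

Request:
send_rows(
  commands=[
    {"delta_pos":[-0.1,0.1,-0.5],"yaw":0},
    {"delta_pos":[0,0,-0.4],"yaw":0},
    {"delta_pos":[0,0,0],"yaw":0},
  ],
)

```text
t: 27.38
tcp_pos: [0.4418, -0.3571, 0.0187]
tool_rot: [0.236, 0.972, 0.022, 0.007]
force: [0.6, -0.4, 0.2]
finger_gap: 0.998
```

Request:
send_rows(
  commands=[
    {"delta_pos":[0,0,0],"yaw":0},
    {"delta_pos":[0,0,0],"yaw":0},
    {"delta_pos":[0,0,0],"yaw":0},
    {"delta_pos":[0,0,0],"yaw":0},
    {"delta_pos":[0,0,0],"yaw":0},
    {"delta_pos":[0,0,0],"yaw":0},
  ],
  grip=1,
  force=40,
)

```text
t: 28.12
tcp_pos: [0.4419, -0.3578, 0.0198]
tool_rot: [0.235, 0.972, 0.022, 0.007]
force: [-0.6, 0.6, -1.1]
finger_gap: 0.251
```

Request:
send_rows(
  commands=[
    {"delta_pos":[0,0,2],"yaw":0},
    {"delta_pos":[0,0,3],"yaw":0},
    {"delta_pos":[0.5,2,3],"yaw":0.04},
    {"delta_pos":[0,4.5,1],"yaw":0.05},
    {"delta_pos":[0,4.5,0],"yaw":0.05},
    {"delta_pos":[0,4.5,0],"yaw":0.05},
    {"delta_pos":[0,4.5,0],"yaw":0.05},
    {"delta_pos":[0,4.5,0],"yaw":0.05},
    {"delta_pos":[0,4.5,0],"yaw":0.05},
    {"delta_pos":[0,4.5,0],"yaw":0.05},
  ],
)

```text
t: 29.38
tcp_pos: [0.4474, -0.0167, 0.1109]
tool_rot: [0.04, 0.999, 0.023, 0.005]
force: [-0.4, 0.5, -0.6]
finger_gap: 0.25
```

Request:
send_rows(
  commands=[
    {"delta_pos":[0,4.0,0],"yaw":0.03},
    {"delta_pos":[0,3.5,0],"yaw":0.02},
    {"delta_pos":[0,0,0],"yaw":0},
  ],
)

```text
t: 29.75
tcp_pos: [0.446, 0.0637, 0.1106]
tool_rot: [0.012, 1.0, 0.023, 0.004]
force: [0.4, -0.5, -1.7]
finger_gap: 0.248
```

```bash
python3 chk.py w12
```

```text
29.75 [0.446  0.0637 0.1106] 1.546938311566788 [0.012  0.9997 0.023  0.0036] 0.2482295935179873
```

View pics/w12.png

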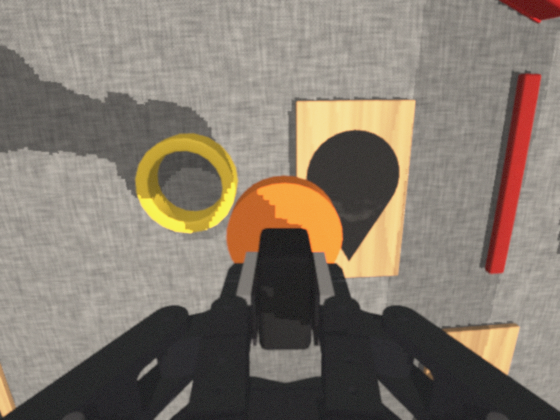

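The teardrop is held at (285,240). Its board corners are at (296,100), (414,100) and (398,275), and the noses point the same way.

Run:
```python
from h import *
s=manip.sense();C=cam('wrist',s);w=world(C,[(295.5,100),(414.5,100),(398.5,276)],.006);print(s['tcp_pos'],w,(w[0]+w[2])/2)
d=w[2]-w[1];print(np.arctan2(d[1],d[0]))
```

```text
[0.4465 0.0627 0.1107] [[0.3772 0.077 ]
 [0.3791 0.1607]
 [0.5197 0.1605]] [0.4485 0.1188]
-0.00103087272240905
```

Request:
send_rows(
  commands=[
    {"delta_pos":[0.1,2.5,0],"yaw":0.01},
    {"delta_pos":[0,2.5,0],"yaw":0.01},
    {"delta_pos":[0,0.3,-1],"yaw":0},
    {"delta_pos":[0,0,-1.5],"yaw":0},
    {"delta_pos":[0,0,-1.5],"yaw":0},
    {"delta_pos":[0,0,-1.2],"yaw":0},
    {"delta_pos":[0,0,0],"yaw":0},
  ],
)

```text
t: 30.68
tcp_pos: [0.4506, 0.109, 0.0553]
tool_rot: [0.007, 1.0, 0.022, 0.005]
force: [0.1, 0.3, -0.8]
finger_gap: 0.247
```

Request:
send_rows(
  commands=[
    {"delta_pos":[-0.2,1.0,-0.6],"yaw":0.01},
    {"delta_pos":[0,0,-0.8],"yaw":0},
    {"delta_pos":[0,0,-0.7],"yaw":0},
    {"delta_pos":[0,0,0],"yaw":0},
  ],
)

```text
t: 31.18
tcp_pos: [0.4492, 0.1194, 0.0334]
tool_rot: [0.002, 1.0, 0.022, 0.006]
force: [-0.3, 0.1, 0.0]
finger_gap: 0.247
```

Request:
send_rows(
  commands=[
    {"delta_pos":[-0.1,0,-0.3],"yaw":0},
    {"delta_pos":[0,0,-0.2],"yaw":0},
    {"delta_pos":[0,0,-0.2],"yaw":0},
    {"delta_pos":[0,0,-0.1],"yaw":0},
    {"delta_pos":[0,0,0],"yaw":0},
  ],
)

```text
t: 31.8
tcp_pos: [0.4485, 0.1194, 0.0262]
tool_rot: [0.002, 1.0, 0.022, 0.006]
force: [-0.5, -0.3, -0.5]
finger_gap: 0.249
```

Request:
send_rows(
  commands=[
    {"delta_pos":[-0.1,0,-0.1],"yaw":0},
    {"delta_pos":[0,0,-0.1],"yaw":0},
    {"delta_pos":[0,0,0],"yaw":0},
  ],
)

```text
t: 32.17
tcp_pos: [0.4486, 0.1195, 0.0263]
tool_rot: [0.002, 1.0, 0.022, 0.008]
force: [-0.3, 0.2, -0.7]
finger_gap: 0.251
```

Request:
send_rows(
  commands=[
    {"delta_pos":[0,0,0],"yaw":0},
    {"delta_pos":[0,0,0],"yaw":0},
    {"delta_pos":[0,0,0],"yaw":0},
    {"delta_pos":[0,0,0],"yaw":0},
    {"delta_pos":[0,0,0],"yaw":0},
    {"delta_pos":[0,0,0],"yaw":0},
    {"delta_pos":[0,0,2],"yaw":0},
    {"delta_pos":[0,0,4],"yaw":0},
    {"delta_pos":[0,0,5],"yaw":0},
    {"delta_pos":[0,0,3],"yaw":0},
  ],
  grip=-1,
)

```text
t: 33.42
tcp_pos: [0.4466, 0.1193, 0.1671]
tool_rot: [0.003, 1.0, 0.022, 0.005]
force: [0.1, 1.1, 0.2]
finger_gap: 0.998
```

```bash
python3 chk.py w13 orange,285,170,0.006 handle,290,200,0.006
```

```text
33.425 [0.4466 0.1193 0.1671] 1.5654942795285094 [0.0028 0.9997 0.0219 0.0048] 0.9977990333265032
orange [0.438  0.1203] (60.3, 54.8) 0.016151351085301118 [246 136] [310 205]
(array([0.4383, 0.1203]), array([0.4683, 0.1067], dtype=float32), np.float64(-0.4243359585357371))
handle [0.4354 0.1123] (73.2, 35.8) 0.338586145061836 [239 130] [290 224]
```

Request:
send_rows(
  commands=[
    {"delta_pos":[-1,-5,3],"yaw":0},
    {"delta_pos":[0,-6,2],"yaw":0},
    {"delta_pos":[0,-6,0],"yaw":0},
    {"delta_pos":[0,-6,0],"yaw":0},
    {"delta_pos":[0,-6,0],"yaw":0},
    {"delta_pos":[0,-6,0],"yaw":0},
    {"delta_pos":[0,-6,0],"yaw":0},
    {"delta_pos":[0,-6,0],"yaw":0},
    {"delta_pos":[0,-6,0],"yaw":0},
    {"delta_pos":[0,0,0],"yaw":0},
  ],
)

```text
t: 34.72
tcp_pos: [0.4347, -0.4267, 0.2191]
tool_rot: [0.001, 1.0, 0.021, 0.011]
force: [-0.2, 0.8, -0.4]
finger_gap: 1.001
```

Run:
```python
from h import *
im=manip.snapshot('top');cv2.imwrite('pics/top1.png',im);C=cam('top');hsv=cv2.cvtColor(im,cv2.COLOR_BGR2HSV);H,S,V=[hsv[...,i].astype(int) for i in range(3)]
for n,m,p,z in [('beam',(H>100)&(H<125)&(S>120),(117,219),.036),('green',(H>45)&(H<85)&(S>90),(163,135),.02),('orange',(H>3)&(H<16)&(S>160)&(V>90),(208,220),.02)]:
    r=rect(C,big(m,p),z);print(n,*r[:3])
w=cv2.imread('pics/w13.png')
cv2.imwrite('pics/fin.png',np.hstack([cv2.resize(im[90:270,80:390],(775,450))[:,:] [:, :420],cv2.resize(w[60:330,150:420],(380,450))]))
```

```text
beam [0.4353 0.3349] (118.8, 27.6) 0.17110512062612152
green [0.6459 0.2344] (58.2, 52.5) -0.9233501741796618
orange [0.4337 0.1201] (55.1, 54.6) -1.2410294061304261
```

View pics/fin.png

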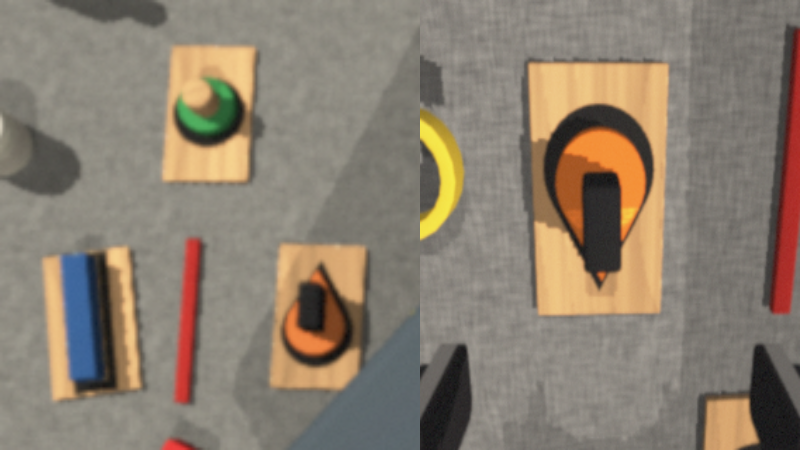

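All four tools are seated on their silhouettes, and the teardrop's nose is aligned. The measured offsets are about 4 mm or less.

```bash
python3 -c "
from station import manip
print(manip.sense()['t']);print(manip.sign_off())"
```

```text
34.775
the job is handed in; nothing more can be done
None
```

All four tools are back on their own boards, each lowered to light or near contact before I released it. I handed the job in at about 35 s of the 99 s allowed. The sign-off reports no verdict, so these are my own last checks:

| Tool | Last check | Offset from board centre | Angle |
|---|---|---|---|
| Beam | Top and wrist cameras | About 4 mm or less | 0.17 rad (board also 0.17) |
| Puck | Wrist camera | About 1–2 mm | Not needed |
| Block | Wrist picture, by eye | Margin at the far end about the intended 8 mm | Looks lined up |
| Teardrop | Wrist camera, back edge of the pad | About 3 mm | Nose lies on its silhouette's nose |

- **Camera disagreement:** the top camera put the beam and puck about 4–5 mm to one side of where the wrist camera did. That is still inside the 13 mm limit.
- **Failed or weak measurements:**
  - The automatic measurement of the placed block took in the board as well, so I checked it by eye.
  - The teardrop's handle measurement took in the silhouette, and its nose angle was unreliable because the handle hides part of the pad. I judged both from the picture.
  - The scene camera's colour threshold failed, so I did not use that camera.
- **Arm drift:** the gripper tilted by up to about 0.07 rad, and its position drifted during quick descents. I corrected the position before each grasp and release; the tilt could not be corrected.

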